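# Clamp a polished rock specimen gently for the microscope

### The job

Slide the rock specimen along the clamp's bed, without lifting it and pushing it with less than 8 N, until it sits on the red line in the middle of the open jaws. Then wind the crank clockwise until the sprung jaw holds the specimen against the fixed jaw with about 8 N (5 to 12 N is fine, but never above 15 N at any time, it would crack), and let go of the crank. Do not disturb the lens, the jar and the white mount standing around.

Things in the scene. Friction and masses are not known exactly. Their poses are not given: they have to be found in the camera images.
- clamp: Specimen clamp fixed to the bench. Origin on the bench under the red line, z up. In its frame (mm): flat aluminium bed, top z = 20, x -140 to 50, y -30 to 125; white crank base, top z = 20, x -60 to 60, y -160 to -30. The red line on the bed runs along y at x = 0. Jaws: 34 wide in x, top at z 48. The orange moving jaw travels along +y to the steel fixed jaw. Only the crank stands above z = 50.
- fixed_jaw: Steel fixed jaw of the clamp. Origin at the bottom middle of its gripping face, in the clamp frame at x = 0, y = 85, z = 20 mm; the face looks to -y of the clamp.
- crank (a joint): Crank angle, rad; 0 = jaws wide open (orange jaw's face at clamp y = 0), grows clockwise from above, to 5.5. Each rad moves the blue carriage 14 mm towards the fixed jaw. The orange jaw is sprung on the carriage: yields 1 mm per 3 N, 8 mm at most. Even drag, about 6 N at the handle, so it stays where left; each N of clamping adds 0.4 N at the handle. At 0 the crank's arm points to clamp -x.
- crank_handle (a point): Middle of the red upright handle sleeve: a vertical cylinder 16 mm in diameter, z = 63 to 107 mm, this point at z = 87 mm, 35 mm from the crank axis. The sleeve spins freely on its pin, so it can be pinched from above with a constant wrist angle, or pushed sideways, while it goes round.
- crank_axis (a point): Point on the crank's vertical axis at handle height (z = 87 mm); in the clamp frame at x = 0, y = -100 mm.
- specimen: Dark grey irregular rock with a pale polished top, vertical sides, 26 mm high, 37 to 45 mm across depending on direction, about 90 g (varies). Origin near the middle of its underside, z up. It starts flat on the clamp's bed on the -x side of the jaws, 80 to 105 mm from the red line, at any yaw. Fragile.
- objective: Steel microscope lens standing on the bench, 34 mm in diameter, 46 mm high, origin under its centre. Leave alone.
- jar: Amber glass jar standing on the bench, 44 mm in diameter, 55 mm high, origin under its centre. Leave alone.
- mount: White round resin mount on the bench, 32 mm in diameter, 22 mm high, origin under its centre. Leave alone.

How it is judged:
By the outcome, as a careful person would: the job done as asked, in the order asked, and still so for the second after the job is handed in, with the robot touching nothing.
It also fails if it takes over 64 s, if anything falls off the work surface, if the arm or the gripper's body presses on something with over 40 N, if the wrist force passes 120 N, or if a joint passes its speed limit or range.

### The arm

A 7-joint arm with a two-finger parallel gripper is mounted at the origin on the work surface. World frame = base frame: x ahead of the robot, y to its left, z up, the work surface at z = 0. Lengths are in mm, angles in rad, forces in N, time in s.
With the tool pointing down it reaches from about 400 to 900 mm from the base axis. Payload 5.5 kg.
Tool frame: the origin (TCP) lies on the centre line of the jaws, within the pads' length; the fingertips stand 8 mm ahead of it and the grasp point (between the pads) lies 11 mm behind it; z points along the fingers, y is the line along which they close (so a half turn about z gives the same grasp; the last joint's range is limited). The gripper opens to 92 mm and grips with 3 to 60 N. Pads are 19 mm wide; open, the fingers measure 130 mm over their backs; the gripper's body (75 mm by 190 mm) begins 47 mm behind the grasp point.
Start: joints at [-1.081, 0.501, -0.427, 1.55, 0.221, 1.138, -0.21], TCP at [146.121, 633.363, 234.729] pointing down, gripper open.
Joint ranges: [-2.88, 2.88], [-0.31, 2.03], [-1.54, 1.56], [0.2, 2.42], [-1.41, 4.55], [0.19, 2.02], [-2.57, 2.57]. Speed limits (rad/s): [2.57, 2.57, 3.14, 3.14, 3.14, 3.14, 3.14].

### API

Orientations are given as a unit quaternion [w, x, y, z].
In Python, from station import env gives the robot as it stands.
- The arm moves only by the tool move_arm, never from a script. Its argument "rows" is a list that holds one entry, the list of rows, each a list of 5 numbers: the shift along the tool's x, y, z in units of 60 mm (1.0 is 60 mm), then the turn about the tool's z in units of 8 degrees (1.0 is 8 degrees), then the opening, from 0 (shut) to 1 (fully open). A call has 1 to 8 rows; each row shifts and turns the commanded pose from where the row before left it, along the tool's axes as they then stand; what a row does not reach is not made up. A row lasts 1/8 s, in which the tool goes at most 62.5 mm and 10.7 degrees, less where a joint would pass 70% of its speed; a pose out of reach is approached as far as the arm can. A call is refused whole if a number of a shift passes 1 or a number of a turn 1, either way. A call with a gripper value outside its range is refused whole. The fingers move at their own pace and stop on an object; "force" is the grip in N (left out, the last holds). Time passes only in rows, so rows that do not move let the fingers close. It gives the time, the measured TCP pose, the force, the opening and the grip force at its end, in the units of the state.
- env.state(): the state, without advancing time (a new reading comes with each control period).
- env.camera(name): name is "scene" or "side" or "wrist"; returns a dict with "frame" (420x560x3 uint8, blue, green, red), "camera_matrix" (3x3 intrinsics, pixels), "D" ([k1, k2, p1, p2, k3] as OpenCV has them; the pictures are not rectified), "R" (3x3) and "t" (3): a world point X has camera coordinates R X + t. Camera axes: x right, y down, z forward; pixel columns grow to the right and rows downward; lengths in mm; the calibration is good to about 2 mm. A picture is of the moment at which its call begins. There is no depth.
- env.close_job(): hands the job in; it is judged then, once.
The state is a dict: "t": time; "qpos": joint angles; "qd": joint speeds; "joint_torque": joint torques, N m; "position": TCP position; "eef_rot": TCP orientation; "force": force on the tool from outside, world axes, zero at the start; "wrist_torque": the same for the moment, N m; "grip_width": opening from 0.0 (shut) to 1.0 (fully open); "grip_force": force on a finger pad.
Only numpy, scipy, OpenCV 4.12 (cv2) and the standard library are available. Lean on these libraries where they do the work, as an engineer would, in place of code of your own. Each camera call takes 0.05 s, during which the arm holds its last target. There are 200 camera calls.

## Working session

There is one attempt and no reset: what is moved stays moved. The work goes in short steps, Python scripts to look and compute and a tool call to move; the robot and the scene stay as the last step left them, time stands still between calls to the robot, and variables do not carry over. Pictures are saved under pics/ and viewed, at most 10 in all, crops included, and the job is handed in when it is done.

Besides the shell and the picture viewer there is one more tool, called as name(argument=value, ...) on one line, values as JSON. move_arm: Moves the arm, as the interface text tells. Its arguments: {"type":"object","properties":{"rows":{"type":"array"},"force":{"type":"number"}},"required":["rows"]}

```bash
mkdir -p pics; python3 - <<'E'
from station import env
import cv2,pickle
c={n:env.camera(n) for n in("scene","side","wrist")}
pickle.dump(c,open("c0.pkl","wb"))
for n in("scene","side"): cv2.imwrite(f"pics/{n}0.png",cv2.resize(c[n]["frame"],(800,600)))
s=env.state();print(s)
E
```

```text
{'t': 0.15, 'qpos': array([-1.08082093,  0.50167882, -0.42685719,  1.5512004 ,  0.22080008,
        1.13827288, -0.21033262]), 'qd': array([ 0.00059386, -0.00352115, -0.00059537, -0.00383702,  0.00055662,
       -0.00239986,  0.00088665]), 'joint_torque': array([-5.91960954e-03, -5.67099094e+01, -5.82560956e+00, -2.79460484e+01,
       -6.88481075e-02,  2.64845369e-02,  9.72409498e-05]), 'position': array([146.03778748, 632.84795712, 233.89399273]), 'eef_rot': array([-1.28253552e-04,  1.13129733e-01,  9.93579939e-01, -7.43362167e-04]), 'force': array([ 0.23392584, -0.81525993,  0.20736256]), 'wrist_torque': array([0.00292367, 0.04503038, 0.03567729]), 'grip_force': 0.0, 'grip_width': 0.9995917867743777}
```

View pics/scene0.png

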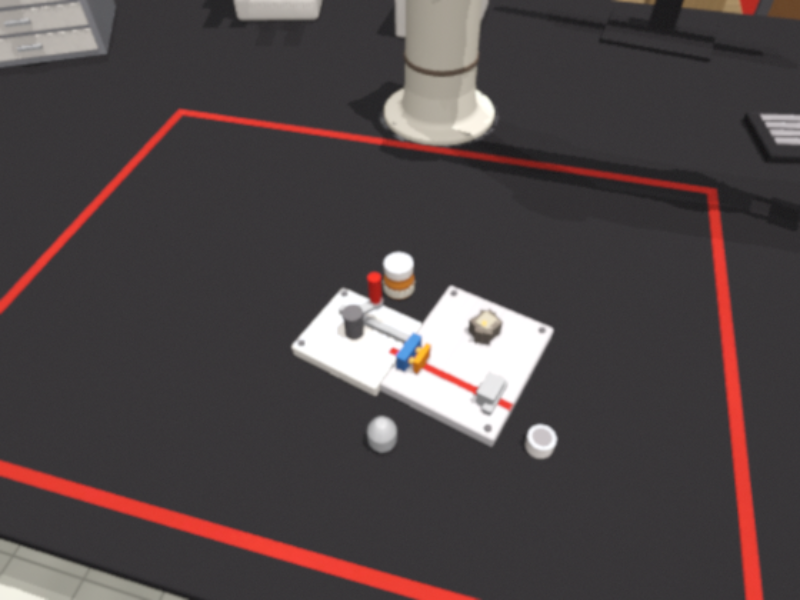

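View pics/side0.png

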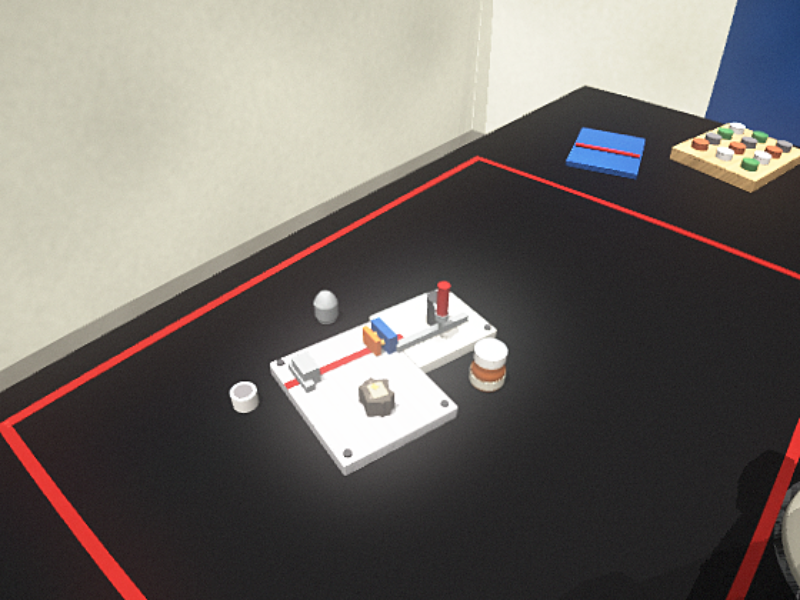

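Scene (800x600): bed corners near (452,287), (552,330), (492,440), (382,387), rock (486,324), handle (375,287). In the side view the rock is at (377,396) and the handle at (443,299). Next I fit the clamp pose to the corners.

```bash
cat > h.py <<'E'
import numpy as np,cv2,pickle
from scipy.optimize import least_squares
def proj(c,P): return cv2.projectPoints(np.asarray(P,float).reshape(-1,3),cv2.Rodrigues(np.array(c["R"]))[0],np.array(c["t"],float),np.array(c["camera_matrix"]),np.array(c["D"]))[0][:,0]
def onplane(c,px,z):
    u=cv2.undistortPoints(np.array(px,float).reshape(-1,1,2),np.array(c["camera_matrix"]),np.array(c["D"]))[:,0]
    R=np.array(c["R"]);o=-R.T@np.array(c["t"]);d=np.c_[u,np.ones(len(u))]@R
    return o+d*((z-o[2])/d[:,2])[:,None]
def W(p,P):
    P=np.asarray(P,float).reshape(-1,3);c,s=np.cos(p[2]),np.sin(p[2])
    return np.c_[p[0]+c*P[:,0]-s*P[:,1],p[1]+s*P[:,0]+c*P[:,1],P[:,2]]
def C(p,X):
    X=np.asarray(X,float).reshape(-1,3);c,s=np.cos(p[2]),np.sin(p[2]);d=X[:,:2]-p[:2]
    return np.c_[c*d[:,0]+s*d[:,1],-s*d[:,0]+c*d[:,1],X[:,2]]
E
python3 - <<'E'
from h import *
c=pickle.load(open("c0.pkl","rb"))
o={"scene":{(-140,-30):(452,287),(-140,125):(552,330),(50,125):(492,440),(-60,-160):(343,289),(60,-160):(293,347)},
"side":{(-140,-30):(457,406),(-140,125):(346,465),(50,125):(271,370),(60,-160):(455,291),(-60,-160):(496,329)}}
def r(p,names=("scene","side")):
    return np.concatenate([(proj(c[n],W(p,[(x,y,20) for x,y in o[n]]))-.7*np.array(list(o[n].values()))).ravel() for n in names])
a=onplane(c["scene"],.7*np.array([(452,287),(552,330),(492,440)]),20);print(a)
yaw=np.arctan2(*(a[1]-a[0])[[1,0]])-np.pi/2
p0=[*a.mean(0)[:2],yaw]
for nm in (("scene",),("side",),("scene","side")):
    s=least_squares(r,p0,args=(nm,),loss="soft_l1");print(nm,s.x,s.fun.reshape(-1,2).round(1).tolist())
p=s.x;np.save("p.npy",p)
for n,top,h in(("scene",(487,321),(375,277)),("side",(377,389),(444,287))):
    t=onplane(c[n],[.7*np.array(top)],46);hh=onplane(c[n],[.7*np.array(h)],107);print(n,t,C(p,t),hh,C(p,hh))
f=c["wrist"];print(proj(f,W(p,[(0,0,20),(-90,0,20)])))
for n,k in(("objective",(382,450)),("jar",(399,290)),("mount",(541,452))):
    t=onplane(c["scene"],[.7*np.array(k)],0);print(n,t[0],C(p,t)[0])
i=c["scene"]["frame"][180:330,190:410];cv2.imwrite("pics/s1.png",cv2.resize(i,None,fx=3.6,fy=3.6,interpolation=2))
E
```

```text
[[466.59520607 125.91386986  20.        ]
 [508.42309179 269.39718709  20.        ]
 [687.41663995 219.38070158  20.        ]]
('scene',) [ 6.07927918e+02  1.14633766e+02 -2.76284111e-01] [[-0.8, -0.7], [2.0, -0.0], [0.9, 1.7], [-0.2, -1.0], [-1.9, -0.4]]
('side',) [ 5.99961940e+02  1.11897222e+02 -2.72871135e-01] [[2.7, 0.2], [-0.5, 0.9], [-0.5, -5.8], [-6.4, -4.3], [2.6, 0.2]]
('scene', 'side') [ 6.03970710e+02  1.13569161e+02 -2.75994896e-01] [[-0.9, -2.2], [1.7, -1.8], [0.6, -0.6], [-0.1, -2.5], [-1.6, -2.1], [-0.0, -0.3], [-3.6, 0.1], [-2.7, -6.5], [-8.2, -4.6], [0.5, -0.1]]
scene [[536.52572886 184.98158958  46.        ]] [[-84.35269135  50.33074534  46.        ]] [[552.90043374  42.47294123 107.        ]] [[-29.76347266 -82.3224228  107.        ]]
side [[532.32752357 182.57940423  46.        ]] [[-87.73740784  46.87544268  46.        ]] [[546.01114171  44.79398332 107.        ]] [[-37.02453039 -81.96658337 107.        ]]
[[ 54.23742603 492.32088324]
 [ 43.79654825 458.09471059]]
objective [722.4620317   97.33683401   0.        ] [118.4303445   16.67138907   0.        ]
jar [473.61910035  50.24415407   0.        ] [-108.16205816  -96.44982044    0.        ]
mount [677.08852544 277.43919085   0.        ] [ 25.69534901 177.59321674   0.        ]
```

View pics/s1.png

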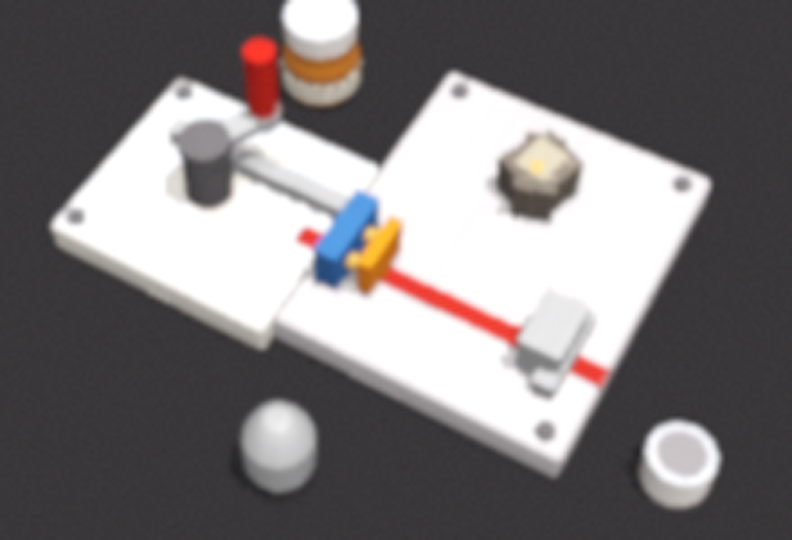

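The crop shows the handle's arm about 35° clockwise from clamp -x, so the crank starts near 0.55 rad. The rock is at about clamp (-86,48). I'll move over the bed for a closer look with the wrist camera.

move_arm(rows=[[[-0.5, -0.36, 0, 0, 1], [-0.5, -0.36, 0, 0, 1], [-0.5, -0.36, 0, 0, 1], [-0.5, -0.36, 0, 0, 1], [-0.5, -0.36, 0, 0, 1], [-0.5, -0.36, 0, 0, 1], [-0.5, -0.36, 0, 0, 1], [-0.5, -0.36, 0, 0, 1]]])

```text
t: 1.15
position: [341.8, 409.9, 234.6]
eef_rot: [-0.0, 0.113, 0.994, -0.0]
force: [-0.5, 0.1, -0.9]
grip_width: 0.999
grip_force: 0.0
```

move_arm(rows=[[[-0.5, -0.36, 0, 0, 0.25], [-0.5, -0.36, 0, 0, 0.25], [-0.5, -0.36, 0, 0, 0.25], [-0.5, -0.36, 0, 0, 0.25], [-0.5, -0.36, 0, 0, 0.25], [-0.5, -0.36, 0, 0, 0.25], [-0.5, -0.36, 0, 0, 0.25], [-0.5, -0.36, 0, 0, 0.25]]])

```text
t: 2.15
position: [536.6, 187.7, 234.5]
eef_rot: [-0.0, 0.113, 0.994, -0.0]
force: [0.5, 1.0, -0.5]
grip_width: 0.257
grip_force: 0.0
```

move_arm(rows=[[[0, 0, 0, 0, 0.25], [0, 0, 0, 0, 0.25]]])

```text
t: 2.4
position: [535.5, 189.2, 234.4]
eef_rot: [-0.001, 0.113, 0.994, 0.0]
force: [-0.6, 0.2, 0.2]
grip_width: 0.255
grip_force: 0.0
```

```bash
python3 - <<'E'
from station import env
from h import *
c=env.camera("wrist");pickle.dump(c,open("w1.pkl","wb"))
R=np.array(c["R"]);print(-R.T@np.array(c["t"]),R[2]);s=env.state();print(s["t"],s["position"],s["eef_rot"],s["force"],s["grip_width"])
cv2.imwrite("pics/w1.png",cv2.resize(c["frame"],(800,600),interpolation=2))
E
```

```text
[466.15914226 205.71168243 384.12301582] [ 0.25759514 -0.05859378 -0.96447474]
2.45 [535.2142228  189.82132235 234.47185836] [-5.11687809e-04  1.12391696e-01  9.93663828e-01  2.05708676e-04] [-0.54329207  0.61422141 -0.53223633] 0.2528138228610224
```

View pics/w1.png

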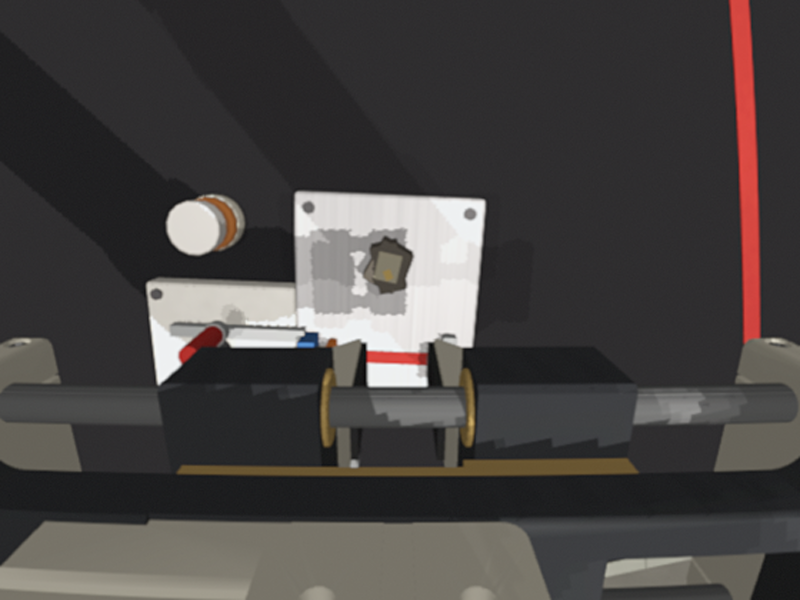

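Wrist view: bed corners are at (295,191) and (485,200), the base corner at (147,281) and the red line at (368,356) to (428,359). The rock outline spans x 366–412, y 238–293, with its pale top centred at (388,265).

```bash
python3 - <<'E'
from h import *
c=pickle.load(open("c0.pkl","rb"));c["w"]=pickle.load(open("w1.pkl","rb"))
k=3.6
o={"scene":{(-140,-30):(453,72),(-140,125):(711,182),(50,125):(556,458),(-60,-160):(178,78),(60,-160):(52,222)},
"w":{(-140,-30):(295,191),(-140,125):(485,200),(-60,-160):(147,281)}}
P={n:np.array(list(o[n].values()),float) for n in o}
P["scene"]=P["scene"]/k+[190,180]-.36; P["w"]=P["w"]*.7-.15
def r(p,nm):
    e=[(proj(c[n],W(p,[(x,y,20) for x,y in o[n]]))-P[n]).ravel() for n in nm]
    if "w" in nm: e.append(C(p,onplane(c["w"],.7*np.array([(368,356),(428,359)]),20))[:,0]*.9)
    return np.concatenate(e)
for nm in(("scene",),("w",),("scene","w")):
    s=least_squares(r,np.load("p.npy"),args=(nm,));print(nm,s.x,s.fun.round(1).tolist())
    p=s.x
    print(" rock top scene",C(p,onplane(c["scene"],[np.array([540,155])/k+[190,180]],46))," wrist",C(p,onplane(c["w"],.7*np.array([(388,265)]),46)),"handle top", C(p,onplane(c["scene"],[np.array([259,47])/k+[190,180]],107)),C(p,onplane(c["w"],.7*np.array([(214,332)]),107)))
    if "w" in nm: print(" rock outline z=46", C(p,onplane(c["w"],.7*np.array([(365,262),(412,262),(388,238),(388,293)]),46))[:,:2].round(1).tolist())
np.save("p.npy",p)
w=c["w"]["frame"][120:260,90:350];cv2.imwrite("pics/w2.png",cv2.resize(w,None,fx=3,fy=3,interpolation=2))
E
```

```text
('scene',) [ 6.05325364e+02  1.13057235e+02 -2.75151171e-01] [-0.4, -0.6, 0.5, -0.5, 0.6, 1.2, 0.4, -1.0, -1.1, 0.0]
 rock top scene [[-88.44013935  47.420829    46.        ]]  wrist [[-90.41256808  47.94128845  46.        ]] handle top [[-32.50358563 -84.11746228 107.        ]] [[-51.90535923 -65.47984603 107.        ]]
('w',) [ 6.03506132e+02  1.14323673e+02 -2.70063124e-01] [-0.3, 0.2, 1.6, -0.2, -1.4, 0.4, -0.2, 0.3]
 rock top scene [[-86.10654844  47.13502399  46.        ]]  wrist [[-88.07630353  47.66551247  46.        ]] handle top [[-30.83998889 -84.68617124 107.        ]] [[-50.14668269 -65.95007952 107.        ]]
 rock outline z=46 [[-89.7, 29.8], [-91.2, 66.1], [-109.0, 46.9], [-65.6, 48.5]]
('scene', 'w') [ 6.03797474e+02  1.13794253e+02 -2.71764022e-01] [-0.2, -1.1, 0.9, -1.3, 1.4, 0.3, 0.8, -1.4, -0.6, -0.3, -0.5, 0.5, 1.4, 0.4, -1.6, 0.5, -0.7, -0.2]
 rock top scene [[-86.60935769  47.42028099  46.        ]]  wrist [[-88.58001224  47.94741835  46.        ]] handle top [[-31.11866369 -84.30672078 107.        ]] [[-50.45719775 -65.60349488 107.        ]]
 rock outline z=46 [[-90.1, 30.1], [-91.8, 66.4], [-109.5, 47.1], [-66.1, 48.8]]
```

View pics/w2.png

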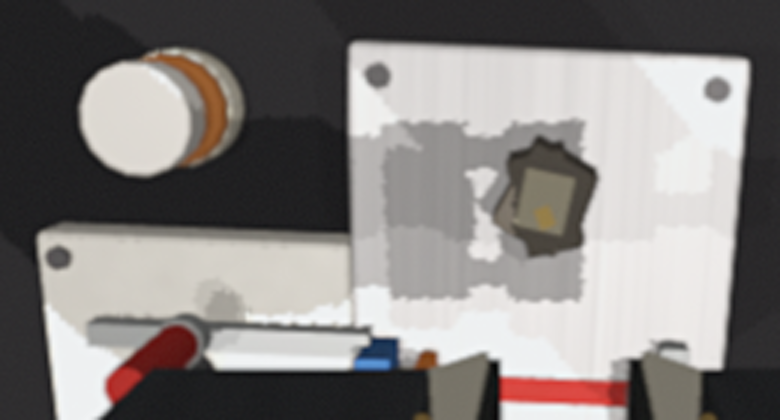

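move_arm(rows=[[[0, 0, 0, 0.34, 0.25], [0.41, -0.045, 0, 0, 0.25], [0.41, -0.045, 0.3, 0, 0.25], [0, 0, 0.7, 0, 0.25], [0, 0, 0.7, 0, 0.25], [0, 0, 0.7, 0, 0.25], [0, 0, 0.6, 0, 0.25], [0, 0, 0.3, 0, 0.25]]])

```text
t: 3.45
position: [485.4, 197.7, 35.0]
eef_rot: [-0.001, 0.136, 0.991, -0.0]
force: [0.2, 0.5, 0.9]
grip_width: 0.254
grip_force: 0.0
```

move_arm(rows=[[[0, 0, 0, 0, 0.25], [0, 0, 0.06, 0, 0.25], [0, 0, 0, 0, 0.25]]])

```text
t: 3.82
position: [488.2, 197.2, 34.2]
eef_rot: [0.001, 0.137, 0.991, 0.0]
force: [-0.0, -0.0, 0.2]
grip_width: 0.249
grip_force: 0.0
```

```bash
python3 - <<'E'
from station import env
from h import *
p=np.load("p.npy")
w=pickle.load(open("w1.pkl","rb"))
for q,z in(((118,388),107),((195,332),63)):print("handle",C(p,onplane(w,[np.array(q)/3+[90,120]],z)))
c=env.camera("side");s=env.state();print(s["t"],s["position"],s["eef_rot"],s["force"],C(p,s["position"]))
cv2.imwrite("pics/sd2.png",cv2.resize(c["frame"][190:340,180:360],None,fx=4,fy=4,interpolation=2))
E
```

```text
handle [[-31.93251613 -87.01983415 107.        ]]
handle [[-35.81637706 -78.25930557  63.        ]]
3.875 [488.12017381 197.13056219  34.17486088] [8.43805926e-04 1.36763019e-01 9.90603316e-01 4.84297645e-04] [ 0.86697542 -0.11493495  0.7219212 ] [[-133.80187349   49.22638375   34.17486088]]
```

View pics/sd2.png

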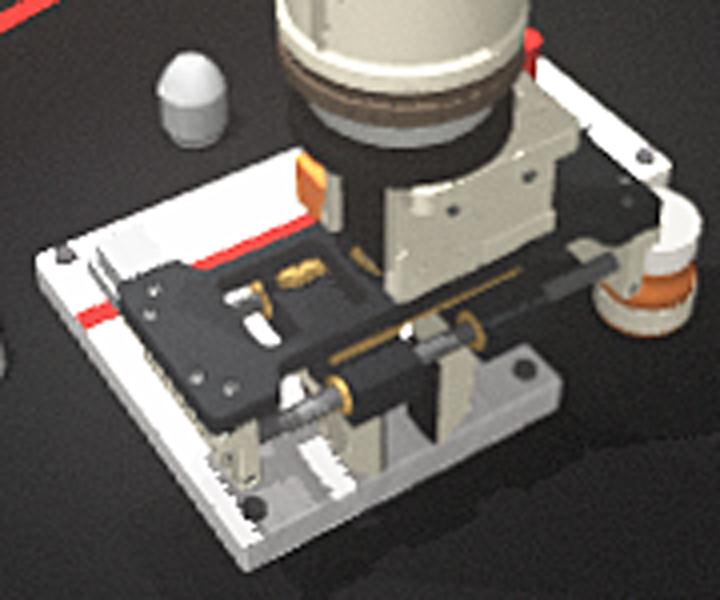

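The fingers stand behind the rock, clear of everything. Now the slow push towards clamp +x.

move_arm(rows=[[[-0.06, 0, 0, 0, 0.25], [-0.06, 0, 0, 0, 0.25], [-0.06, 0, 0, 0, 0.25], [-0.06, 0, 0, 0, 0.25], [-0.06, 0, 0, 0, 0.25], [-0.06, 0, 0, 0, 0.25], [-0.06, 0, 0, 0, 0.25], [-0.06, 0, 0, 0, 0.25]]])

```text
t: 4.88
position: [514.9, 188.9, 33.0]
eef_rot: [-0.0, 0.137, 0.991, -0.0]
force: [-0.6, 0.5, -0.2]
grip_width: 0.251
grip_force: 0.4
```

move_arm(rows=[[[-0.06, 0, 0, 0, 0.25], [-0.06, 0, 0, 0, 0.25], [-0.06, 0, 0, 0, 0.25], [-0.06, 0, 0, 0, 0.25], [-0.06, 0, 0, 0, 0.25], [-0.06, 0, 0, 0, 0.25], [-0.06, 0, 0, 0, 0.25], [-0.06, 0, 0, 0, 0.25]]])

```text
t: 5.88
position: [543.0, 181.2, 33.1]
eef_rot: [-0.0, 0.137, 0.991, 0.0]
force: [-0.3, -0.1, 1.3]
grip_width: 0.248
grip_force: 0.2
```

move_arm(rows=[[[-0.06, 0, 0, 0, 0.25], [-0.06, 0, 0, 0, 0.25], [-0.06, 0, 0, 0, 0.25], [-0.06, 0, 0, 0, 0.25], [-0.06, 0, 0, 0, 0.25], [-0.06, 0, 0, 0, 0.25], [-0.06, 0, 0, 0, 0.25]]])

```text
t: 6.75
position: [567.2, 174.3, 33.1]
eef_rot: [-0.0, 0.137, 0.991, -0.0]
force: [-1.8, 1.1, -0.2]
grip_width: 0.252
grip_force: 0.3
```

```bash
python3 - <<'E'
from station import env
from h import *
p=np.load("p.npy")
c={n:env.camera(n) for n in("scene","side","wrist")};pickle.dump(c,open("c3.pkl","wb"))
s=env.state();print(s["t"],C(p,s["position"]),s["force"])
f=[cv2.resize(c["scene"]["frame"][190:320,220:400],None,fx=2.2,fy=2.2,interpolation=2),cv2.resize(c["side"]["frame"][190:320,180:360],None,fx=2.2,fy=2.2,interpolation=2)]
cv2.imwrite("pics/d3.png",np.vstack([np.hstack(f)]))
E
```

```text
6.9 [[-51.27064357  48.49731735  33.17488881]] [ 0.87375561 -0.67601201  1.36861084]
```

View pics/d3.png

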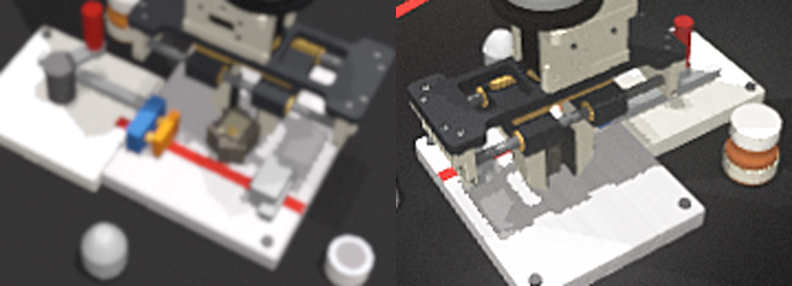

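Left panel: the rock is at (233,133) with its top at (237,124). It is tracking straight, with the jaws ahead of it.

```bash
python3 - <<'E'
from h import *
p=np.load("p.npy");c=pickle.load(open("c3.pkl","rb"))["scene"]
q=lambda u,z:C(p,onplane(c,[np.array(u)/2.2+[220,190]],z))[0].round(1)
print("top centre",q((235,126),46),"L",q((208,133),46),"R",q((259,128),46),"front base",q((228,160),20))
cv2.imwrite("pics/d4.png",cv2.resize(c["frame"][220:280,290:360],None,fx=8,fy=8,interpolation=2))
E
```

```text
top centre [-25.3  51.1  46. ] L [-8.3 35.7 46. ] R [-33.1  68.4  46. ] front base [-9.9 54.6 20. ]
```

View pics/d4.png

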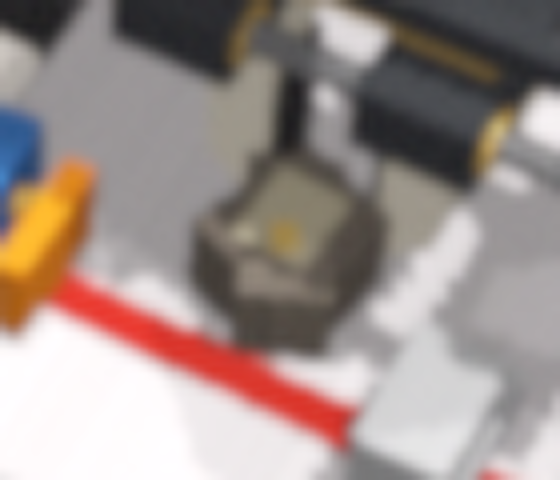

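Rock centre is at about clamp (-25, 51), so it needs about 25 mm more.

move_arm(rows=[[[-0.06, 0, 0, 0, 0.25], [-0.06, 0, 0, 0, 0.25], [-0.06, 0, 0, 0, 0.25], [-0.06, 0, 0, 0, 0.25], [-0.06, 0, 0, 0, 0.25], [-0.06, 0, 0, 0, 0.25], [-0.04, 0, 0, 0, 0.25], [0, 0, 0, 0, 0.25]]])

```text
t: 7.9
position: [590.5, 167.7, 33.1]
eef_rot: [0.0, 0.137, 0.991, 0.0]
force: [0.5, 0.3, 0.1]
grip_width: 0.253
grip_force: 0.0
```

```bash
python3 - <<'E'
from station import env
from h import *
p=np.load("p.npy")
c=env.camera("scene");pickle.dump(c,open("c5.pkl","wb"))
s=env.state();print(s["t"],C(p,s["position"]),s["force"])
im=c["frame"].copy()
cv2.imwrite("pics/d5.png",cv2.resize(c["frame"][220:290,270:360],None,fx=8,fy=8,interpolation=2))
E
```

```text
7.95 [[-27.41777515  48.43121411  33.1311833 ]] [-0.6423022   0.10248899 -0.37870059]
```

View pics/d5.png

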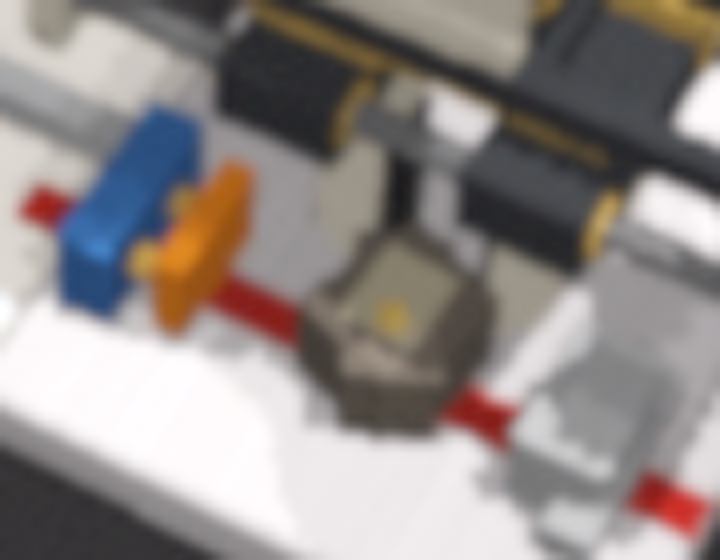

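Rock on the red line: its top centre is at about (393,305), its front base at (390,430), and the line enters at (265,303) and leaves at (480,413).

```bash
python3 - <<'E'
from h import *
p=np.load("p.npy");c=pickle.load(open("c5.pkl","rb"))
q=lambda u,z:C(p,onplane(c,[np.array(u)/8+[270,220]-.44],z))[0].round(1)
for n,u,z in(("line",(265,303),20),("line",(480,413),20),("line",(40,205),20),("line",(670,498),20),("polished",(388,295),46),("top L",(300,315),46),("top R",(495,310),46),("top back",(400,228),46),("frontbaseL",(345,425),20),("frontbaseR",(440,430),20),("top front edge",(385,362),46),("orange top face back",(250,165),48),("orange face bottom front",(178,330),20),("fixed top", (560,345),48)):print(n,q(u,z))
E
```

```text
line [-1.1 17.  20. ]
line [ 0.7 71.6 20. ]
line [  1.2 -40.7  20. ]
line [ -0.7 116.2  20. ]
polished [-0.2 46.8 46. ]
top L [14.  32.9 46. ]
top R [-8.3 68.4 46. ]
top back [-17.3  40.9  46. ]
frontbaseL [18.3 47.6 20. ]
frontbaseR [ 9. 66. 20.]
top front edge [15.4 54.2 46. ]
orange top face back [-14.5   4.9  48. ]
orange face bottom front [15.1  3.8 20. ]
fixed top [-5.9 84.7 48. ]
```

The red line measures x≈0 within 1 mm, and the rock spans x≈±18, so it is centred. Now I back off, lift and go over the handle.

move_arm(rows=[[[0.1, 0, 0, 0, 0.25], [0.2, 0, 0, 0, 0.25], [0, 0, -0.5, 0, 0.25], [0, 0, -0.8, 0, 0.25], [0, 0, -0.8, 0, 0.25], [0, -0.2, -0.2, 0, 1], [-0.1, -0.5, 0, 0, 1], [-0.12, -0.5, 0, 0, 1]]])

```text
t: 8.95
position: [564.4, 99.0, 170.4]
eef_rot: [-0.001, 0.136, 0.991, -0.0]
force: [0.4, -0.1, -0.5]
grip_width: 0.525
grip_force: 0.0
```

move_arm(rows=[[[0, -0.5, 0, 0, 1], [0, -0.5, 0, 0, 1], [0, 0, 0, 0, 1], [0, 0, 0, 0, 1]]])

```text
t: 9.45
position: [549.1, 42.8, 170.6]
eef_rot: [-0.0, 0.137, 0.991, 0.0]
force: [0.5, 0.7, 0.5]
grip_width: 0.963
grip_force: 0.0
```

```bash
python3 - <<'E'
from station import env
from h import *
p=np.load("p.npy")
c={n:env.camera(n) for n in("scene","side","wrist")};pickle.dump(c,open("c6.pkl","wb"))
s=env.state();print(s["t"],C(p,s["position"]),s["force"],s["grip_width"])
import cv2
for n in c:
    h=cv2.cvtColor(c[n]["frame"],cv2.COLOR_BGR2HSV);m=((h[...,0]<8)|(h[...,0]>172))&(h[...,1]>150)&(h[...,2]>70)
    k,l,st,ce=cv2.connectedComponentsWithStats(m.astype("uint8"))
    for j in range(1,k):
        if 40<st[j,4]<1500: print(n,st[j],ce[j].round(1),C(p,onplane(c[n],[ce[j]],85)).round(1))
E
```

```text
9.6 [[-33.31738049 -82.20731142 170.88237337]] [ 1.53423008 -0.64075166 -0.04585499] 0.9984847353474949
scene [518   0  14  10 109] [523.9   4. ] [[-1129.3   172.5    85. ]]
scene [257 190  11  22 184] [262.  200.2] [[-33.3 -86.7  85. ]]
side [403 100  45  10  92] [425.1 104.9] [[ 167.5 -632.8   85. ]]
side [372 123 188  73 729] [471.4 159.8] [[ -85.1 -490.6   85. ]]
side [306 197   9  24 133] [310.2 206.3] [[-26.6 -90.3  85. ]]
side [ 508  292   52  128 1377] [536.  364.5] [[-449.7 -134.    85. ]]
wrist [264 202  19  34 530] [273.  219.2] [[-29.8 -85.5  85. ]]
wrist [315 223  20  10 186] [324.5 227.2] [[-23.  -44.2  85. ]]
wrist [371 223  22  10 172] [380.9 226.9] [[-23.1   1.3  85. ]]
wrist [391 392  19  12 125] [401.1 397.6] [[153.3  38.6  85. ]]
```

move_arm(rows=[[[-0.02, -0.06, 0.2, 0, 1], [0, 0, 0.4, 0, 1], [0, 0, 0.4, 0, 1], [0, 0, 0.3, 0, 1], [0, 0, 0.24, 0, 1], [0, 0, 0, 0, 1]]])

```text
t: 10.35
position: [549.0, 38.3, 77.4]
eef_rot: [-0.001, 0.137, 0.991, -0.0]
force: [0.1, 0.2, 1.4]
grip_width: 1.002
grip_force: 0.0
```

move_arm(force=25, rows=[[[0, 0, 0, 0, 0.1], [0, 0, 0, 0, 0.1], [0, 0, 0, 0, 0.1], [0, 0, 0, 0, 0.1], [0, 0, 0, 0, 0.1], [0, 0, 0, 0, 0.1]]])

```text
t: 11.1
position: [549.9, 38.3, 78.7]
eef_rot: [-0.0, 0.137, 0.991, 0.0]
force: [0.4, 0.5, 0.0]
grip_width: 0.398
grip_force: 0.0
```

```bash
python3 - <<'E'
from station import env
from h import *
p=np.load("p.npy");s=env.state();print(s["t"],C(p,s["position"]),s["force"],s["wrist_torque"],s["grip_width"],s["grip_force"])
th=.41;A=np.array([0,-100])
# arc plan, tool units (x=-clamp x), step .1 rad
for a in np.arange(.41,3.6,.15):
    f=lambda t:np.array([-35*np.cos(t),35*np.sin(t)])
    d=f(a+.15)-f(a);print(round(a+.15,2),(d*[-1,1]/60).round(3),end="; ")
E
```

```text
11.1 [[-31.65692289 -87.14096742  78.7238214 ]] [0.36210334 0.46803299 0.03357407] [-0.00445307 -0.02427104 -0.00130684] 0.39769482493950253 0.0
0.56 [-0.041  0.077]; 0.71 [-0.052  0.07 ]; 0.86 [-0.062  0.062]; 1.01 [-0.07   0.052]; 1.16 [-0.077  0.041]; 1.31 [-0.083  0.029]; 1.46 [-0.086  0.016]; 1.61 [-0.087  0.003]; 1.76 [-0.087 -0.01 ]; 1.91 [-0.084 -0.023]; 2.06 [-0.08  -0.035]; 2.21 [-0.074 -0.047]; 2.36 [-0.066 -0.057]; 2.51 [-0.057 -0.066]; 2.66 [-0.046 -0.074]; 2.81 [-0.035 -0.08 ]; 2.96 [-0.022 -0.085]; 3.11 [-0.009 -0.087]; 3.26 [ 0.004 -0.087]; 3.41 [ 0.017 -0.086]; 3.56 [ 0.029 -0.082]; 3.71 [ 0.041 -0.077];
```

move_arm(rows=[[[0, 0, 0, 0, 0.1], [0, 0, 0, 0, 0.1], [0, 0, 0, 0, 0.1], [0, 0, 0, 0, 0.1], [0, 0, 0, 0, 0.1], [0, 0, 0, 0, 0.1]]])

```text
t: 11.85
position: [550.1, 39.0, 78.8]
eef_rot: [0.0, 0.136, 0.991, 0.0]
force: [2.4, 3.7, -1.1]
grip_width: 0.169
grip_force: 25.0
```

```bash
python3 - <<'E'
from station import env
from h import *
p=np.load("p.npy");s=env.state();print(s["t"],C(p,s["position"]),s["force"],s["wrist_torque"],s["grip_width"],s["grip_force"])
E
```

```text
11.85 [[-31.59675095 -86.4737075   78.7611818 ]] [ 2.43156621  3.65146714 -1.07762708] [ 0.76574975 -0.27916545  0.02412302] 0.16865861118050984 24.99776691198349
```

Handle gripped at 25 N. Winding now, 0.15 rad per row.

move_arm(rows=[[[-0.041, 0.077, 0, 0, 0.1], [-0.052, 0.07, 0, 0, 0.1], [-0.062, 0.062, 0, 0, 0.1], [-0.07, 0.052, 0, 0, 0.1], [-0.077, 0.041, 0, 0, 0.1], [-0.083, 0.029, 0, 0, 0.1]]])

```text
t: 12.6
position: [575.3, 51.1, 78.6]
eef_rot: [-0.002, 0.137, 0.991, -0.001]
force: [-5.7, 2.2, 6.4]
grip_width: 0.169
grip_force: 25.0
```

```bash
cat > st.py <<'E'
from station import env
from h import *
p=np.load("p.npy");s=env.state();q=C(p,s["position"])[0];F=C([0,0,p[2]],s["force"])[0]
d=q[:2]-[0,-100];th=np.arctan2(d[1],-d[0])%(2*np.pi);u=d/np.hypot(*d);tg=np.array([u[1],-u[0]])
print(s["t"],"pos",q.round(1),"th",th.round(3),"r",np.hypot(*d).round(1),"Ft",-(F[:2]@tg).round(1),"Fr",(F[:2]@u).round(1),"Fz",F[2].round(1),s["grip_width"].round(3),s["grip_force"].round(1))
E
python3 st.py
```

```text
Traceback (most recent call last):
  File "st.py", line 5, in <module>
    print(s["t"],"pos",q.round(1),"th",th.round(3),"r",np.hypot(*d).round(1),"Ft",-(F[:2]@tg).round(1),"Fr",(F[:2]@u).round(1),"Fz",F[2].round(1),s["grip_width"].round(3),s["grip_force"].round(1))
                                                                                                                                                  ^^^^^^^^^^^^^^^^^^^^^
AttributeError: 'float' object has no attribute 'round'
```

```bash
sed -i 's/,s\["grip_width"\].*$/,s["grip_force"])/' st.py; python3 st.py
```

```text
12.6 pos [-10.6 -68.   78.6] th 1.25 r 33.7 Ft 5.6 Fr 2.4 Fz 6.4 25.000734329223633
```

move_arm(rows=[[[-0.086, 0.016, 0, 0, 0.1], [-0.087, 0.003, 0, 0, 0.1], [-0.087, -0.01, 0, 0, 0.1], [-0.084, -0.023, 0, 0, 0.1], [-0.08, -0.035, 0, 0, 0.1], [-0.074, -0.047, 0, 0, 0.1], [-0.066, -0.057, 0, 0, 0.1]]])

```text
t: 13.48
position: [606.3, 34.8, 78.6]
eef_rot: [-0.002, 0.136, 0.991, 0.0]
force: [-3.7, 5.3, 3.6]
grip_width: 0.169
grip_force: 25.0
```

```bash
python3 st.py;python3 - <<'E'
import numpy as np
f=lambda t:np.array([-35*np.cos(t),35*np.sin(t)])
for a in np.arange(2.36,3.8,.06): print(round(a+.06,2),((f(a+.06)-f(a))*[-1,1]/60).round(3),end="; ")
E
```

```text
13.475 pos [ 23.6 -75.4  78.6] th 2.336 r 34.1 Ft 6.4 Fr -0.5 Fz 3.6 25.000100433826447
2.42 [-0.024 -0.026]; 2.48 [-0.022 -0.027]; 2.54 [-0.021 -0.028]; 2.6 [-0.019 -0.029]; 2.66 [-0.017 -0.031]; 2.72 [-0.015 -0.031]; 2.78 [-0.013 -0.032]; 2.84 [-0.011 -0.033]; 2.9 [-0.009 -0.034]; 2.96 [-0.007 -0.034]; 3.02 [-0.005 -0.035]; 3.08 [-0.003 -0.035]; 3.14 [-0.001 -0.035]; 3.2 [ 0.001 -0.035]; 3.26 [ 0.003 -0.035]; 3.32 [ 0.005 -0.035]; 3.38 [ 0.007 -0.034]; 3.44 [ 0.009 -0.034]; 3.5 [ 0.011 -0.033]; 3.56 [ 0.013 -0.032]; 3.62 [ 0.015 -0.032]; 3.68 [ 0.017 -0.031]; 3.74 [ 0.019 -0.029]; 3.8 [ 0.021 -0.028];
```

move_arm(rows=[[[-0.024, -0.026, 0, 0, 0.1], [-0.022, -0.027, 0, 0, 0.1], [-0.021, -0.028, 0, 0, 0.1], [-0.019, -0.029, 0, 0, 0.1], [-0.017, -0.031, 0, 0, 0.1], [-0.015, -0.031, 0, 0, 0.1], [0, 0, 0, 0, 0.1]]])

```text
t: 14.35
position: [611.0, 23.1, 78.7]
eef_rot: [-0.001, 0.136, 0.991, 0.001]
force: [-1.3, 5.0, 2.5]
grip_width: 0.169
grip_force: 25.0
```

```bash
python3 st.py; python3 - <<'E'
from station import env
import cv2,pickle,numpy as np
c=env.camera("scene");d=env.camera("side");pickle.dump(c,open("c7.pkl","wb"))
cv2.imwrite("pics/d7.png",np.hstack([cv2.resize(c["frame"][220:290,270:360],None,fx=4.4,fy=4.4,interpolation=2),cv2.resize(d["frame"][215:285,200:290],None,fx=4.4,fy=4.4,interpolation=2)]))
E
```

```text
14.35 pos [ 31.2 -85.4  78.7] th 2.705 r 34.5 Ft 5.1 Fr -0.5 Fz 2.5 24.999172389507294
```

View pics/d7.png

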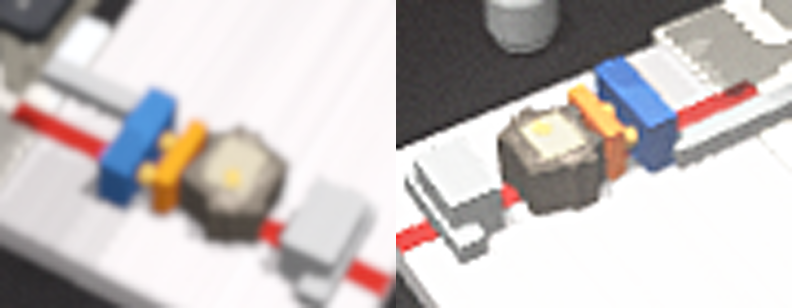

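The jaw has reached the rock. The rock is still on the line, with roughly 8–10 mm to the fixed jaw. I continue slowly while watching the handle force.

move_arm(rows=[[[-0.013, -0.032, 0, 0, 0.1], [-0.011, -0.033, 0, 0, 0.1], [-0.009, -0.034, 0, 0, 0.1], [-0.007, -0.034, 0, 0, 0.1], [0, 0, 0, 0, 0.1]]])

```text
t: 15.08
position: [611.6, 15.0, 78.7]
eef_rot: [-0.0, 0.136, 0.991, 0.001]
force: [-0.4, 5.5, 1.1]
grip_width: 0.167
grip_force: 25.0
```

```bash
python3 st.py
```

```text
15.075 pos [ 34.1 -93.1  78.7] th 2.942 r 34.7 Ft 5.5 Fr -0.8 Fz 1.1 24.998619854450226
```

move_arm(rows=[[[-0.005, -0.035, 0, 0, 0.1], [-0.003, -0.035, 0, 0, 0.1], [0, 0, 0, 0, 0.1]]])

```text
t: 15.45
position: [611.3, 10.8, 78.8]
eef_rot: [-0.0, 0.136, 0.991, 0.001]
force: [-0.4, 4.8, -0.5]
grip_width: 0.166
grip_force: 25.0
```

```bash
python3 st.py
```

```text
15.45 pos [ 34.8 -97.2  78.8] th 3.062 r 34.9 Ft 4.6 Fr -1.3 Fz -0.5 24.998229146003723
```

move_arm(rows=[[[-0.001, -0.035, 0, 0, 0.1], [0, 0, 0, 0, 0.1]]])

```text
t: 15.7
position: [610.9, 8.8, 78.7]
eef_rot: [0.0, 0.136, 0.991, 0.001]
force: [0.2, 4.2, -1.9]
grip_width: 0.169
grip_force: 25.0
```

```bash
python3 st.py
```

```text
15.7 pos [ 35.  -99.2  78.7] th 3.12 r 35.0 Ft 4.2 Fr -0.9 Fz -1.9 24.99804586172104
```

move_arm(rows=[[[0.001, -0.035, 0, 0, 0.1], [0, 0, 0, 0, 0.1]]])

```text
t: 15.95
position: [610.3, 6.7, 78.7]
eef_rot: [0.0, 0.136, 0.991, 0.001]
force: [1.2, 5.5, -1.1]
grip_width: 0.166
grip_force: 25.0
```

```bash
python3 st.py;  python3 - <<'E'
from station import env
import cv2,pickle,numpy as np
c=env.camera("scene");d=env.camera("side")
cv2.imwrite("pics/d8.png",np.hstack([cv2.resize(c["frame"][220:290,270:360],None,fx=4.4,fy=4.4,interpolation=2),cv2.resize(d["frame"][215:285,200:290],None,fx=4.4,fy=4.4,interpolation=2)]))
E
```

```text
15.95 pos [  35.  -101.4   78.7] th 3.18 r 35.1 Ft 5.6 Fr -0.5 Fz -1.1 24.997905492782593
```

View pics/d8.png

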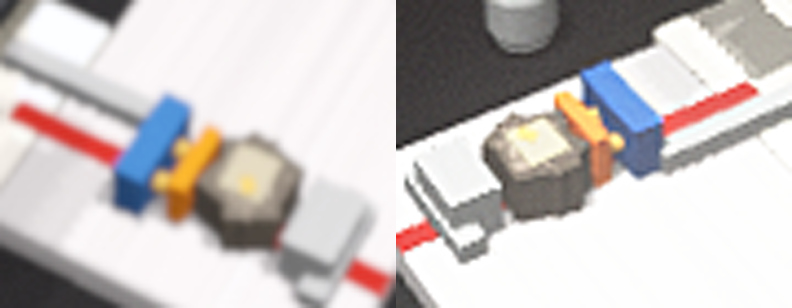

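That was my eleventh picture, one over the allowed ten, so I view no more and work from numbers. I'll track the blue and orange centroids in code; their closing distance gives the spring compression directly.

```bash
cat > gap.py <<'E'
exec(open("st.py").read())
def cen(c):
    h=cv2.cvtColor(c["frame"],cv2.COLOR_BGR2HSV);y=[]
    g=np.zeros(h.shape[:2],bool);q=proj(c,W(p,[(0,35,35)]))[0].astype(int);g[q[1]-40:q[1]+40,q[0]-50:q[0]+50]=1
    for lo,hi in((100,125),(8,22)):
        w=(g&(h[...,0]>=lo)&(h[...,0]<=hi)&(h[...,1]>140)&(h[...,2]>60)).astype("uint8")
        k,l,st,ce=cv2.connectedComponentsWithStats(w);j=1+st[1:,4].argmax();y.append(C(p,onplane(c,[ce[j]],35))[0,1])
    return [*y,y[1]-y[0]]
for n in("scene","side"): print(n,np.mean([cen(env.camera(n)) for _ in range(2)],0).round(2))
E
python3 gap.py
```

```text
16.05 pos [  35.  -101.4   78.7] th 3.182 r 35.0 Ft 5.8 Fr -1.2 Fz -0.8 24.997990429401398
scene [19.68 38.32 18.64]
side [11.12 36.93 25.81]
```

move_arm(rows=[[[0.003, -0.03, 0, 0, 0.1], [0, 0, 0, 0, 0.1]]])

```text
t: 16.5
position: [609.8, 5.0, 78.8]
eef_rot: [0.0, 0.136, 0.991, 0.001]
force: [2.6, 5.7, -0.9]
grip_width: 0.168
grip_force: 25.0
```

```bash
python3 gap.py
```

```text
16.5 pos [  35.  -103.1   78.8] th 3.231 r 35.2 Ft 6.3 Fr 0.5 Fz -0.9 24.997699856758118
scene [20.54 39.07 18.53]
side [12.11 37.58 25.47]
```

move_arm(rows=[[[0.004, -0.03, 0, 0, 0.1], [0, 0, 0, 0, 0.1]]])

```text
t: 16.95
position: [609.2, 3.3, 78.8]
eef_rot: [0.0, 0.136, 0.991, 0.001]
force: [1.7, 5.7, -1.1]
grip_width: 0.168
grip_force: 25.0
```

```bash
python3 gap.py
```

```text
16.95 pos [  34.9 -105.    78.8] th 3.283 r 35.2 Ft 5.9 Fr -0.7 Fz -1.1 24.99769628047943
scene [21.25 39.91 18.66]
side [11.32 38.05 26.74]
```

move_arm(rows=[[[0.006, -0.03, 0, 0, 0.1], [0, 0, 0, 0, 0.1]]])

```text
t: 17.4
position: [608.4, 1.6, 78.8]
eef_rot: [0.0, 0.136, 0.991, 0.001]
force: [1.3, 5.4, -0.6]
grip_width: 0.168
grip_force: 25.0
```

```bash
python3 gap.py
```

```text
17.4 pos [  34.6 -106.8   78.8] th 3.336 r 35.2 Ft 5.4 Fr -1.3 Fz -0.6 24.997500479221344
scene [21.95 40.44 18.49]
side [11.94 38.76 26.82]
```

move_arm(rows=[[[0.007, -0.03, 0, 0, 0.1], [0, 0, 0, 0, 0.1]]])

```text
t: 17.85
position: [607.6, -0.1, 78.8]
eef_rot: [0.001, 0.136, 0.991, 0.001]
force: [2.3, 5.1, -2.5]
grip_width: 0.165
grip_force: 25.0
```

```bash
python3 gap.py
```

```text
17.85 pos [  34.2 -108.6   78.8] th 3.389 r 35.3 Ft 5.5 Fr -0.5 Fz -2.5 24.99729484319687
scene [22.64 41.23 18.59]
side [12.97 39.63 26.66]
```

move_arm(rows=[[[0.008, -0.029, 0, 0, 0.1], [0, 0, 0, 0, 0.1]]])

```text
t: 18.3
position: [606.8, -1.6, 78.8]
eef_rot: [0.001, 0.136, 0.991, 0.001]
force: [3.1, 5.4, -2.1]
grip_width: 0.166
grip_force: 25.0
```

```bash
python3 gap.py
```

```text
18.3 pos [  33.9 -110.4   78.8] th 3.439 r 35.4 Ft 6.2 Fr -0.3 Fz -2.1 24.997358322143555
scene [23.43 41.68 18.25]
side [13.17 40.83 27.66]
```

move_arm(rows=[[[0.01, -0.028, 0, 0, 0.1], [0, 0, 0, 0, 0.1]]])

```text
t: 18.75
position: [605.9, -3.0, 78.8]
eef_rot: [0.001, 0.136, 0.991, 0.001]
force: [3.2, 5.4, -2.3]
grip_width: 0.168
grip_force: 25.0
```

```bash
python3 gap.py
```

```text
18.75 pos [  33.4 -111.9   78.8] th 3.484 r 35.4 Ft 6.3 Fr -0.5 Fz -2.3 24.99707043170929
scene [24.11 41.95 17.84]
side [14.25 40.5  26.25]
```

Contact has begun: the scene gap has shrunk about 0.75 mm, which is about 2 N.

move_arm(rows=[[[0.011, -0.028, 0, 0, 0.1], [0, 0, 0, 0, 0.1]]])

```text
t: 19.2
position: [605.0, -4.2, 78.8]
eef_rot: [0.001, 0.136, 0.991, 0.001]
force: [3.3, 5.3, -2.3]
grip_width: 0.171
grip_force: 25.0
```

```bash
python3 gap.py
```

```text
19.2 pos [  32.9 -113.4   78.8] th 3.528 r 35.5 Ft 6.2 Fr -0.6 Fz -2.3 24.996832609176636
scene [24.72 42.15 17.44]
side [14.62 40.46 25.84]
```

move_arm(rows=[[[0.012, -0.027, 0, 0, 0.1], [0, 0, 0, 0, 0.1]]])

```text
t: 19.65
position: [604.1, -5.5, 78.8]
eef_rot: [0.001, 0.136, 0.991, 0.001]
force: [3.5, 4.8, -3.2]
grip_width: 0.17
grip_force: 25.0
```

```bash
python3 gap.py
```

```text
19.65 pos [  32.3 -114.8   78.8] th 3.571 r 35.5 Ft 5.9 Fr -0.5 Fz -3.2 24.996441900730133
scene [25.35 42.35 17.  ]
side [15.29 40.98 25.69]
```

move_arm(rows=[[[0.008, -0.015, 0, 0, 0.1], [0.008, -0.015, 0, 0, 0.1]]])

```text
t: 20.1
position: [603.2, -6.6, 78.8]
eef_rot: [0.002, 0.136, 0.991, 0.002]
force: [5.9, 6.4, -4.4]
grip_width: 0.17
grip_force: 25.0
```

```bash
python3 gap.py; python3 - <<'E'
from h import *
from station import env
# orange silhouettes vs earlier, far (+y) edge & rock-top motion by phase correlation against next frames
p=np.load("p.npy");c=env.camera("scene");pickle.dump(c,open("c9.pkl","wb"))
h=cv2.cvtColor(c["frame"],cv2.COLOR_BGR2HSV)
m=(h[...,0]>=8)&(h[...,0]<=22)&(h[...,1]>140)&(h[...,2]>60);q=proj(c,W(p,[(0,35,35)]))[0].astype(int)
ys,xs=np.nonzero(m[q[1]-40:q[1]+40,q[0]-50:q[0]+50]);pts=np.c_[xs+q[0]-50,ys+q[1]-40]
Y=C(p,onplane(c,pts,48))[:,1];print("orange y@48 pct",np.percentile(Y,[2,50,90,97]).round(1))
E
```

```text
20.1 pos [  31.7 -116.1   78.8] th 3.612 r 35.6 Ft 8.8 Fr 0.0 Fz -4.4 24.995775818824768
scene [25.77 42.44 16.67]
side [15.92 41.21 25.28]
orange y@48 pct [39.6 46.  50.3 51.8]
```

Handle force, spring compression and angle put the clamping at about 6–8 N. One more tiny nudge, then I check it.

move_arm(rows=[[[0.006, -0.01, 0, 0, 0.1], [0, 0, 0, 0, 0.1]]])

```text
t: 20.6
position: [602.7, -7.1, 78.8]
eef_rot: [0.002, 0.136, 0.991, 0.002]
force: [4.8, 6.3, -4.5]
grip_width: 0.166
grip_force: 25.0
```

```bash
python3 gap.py
```

```text
20.6 pos [  31.4 -116.7   78.8] th 3.63 r 35.6 Ft 7.9 Fr -0.9 Fz -4.5 24.995774924755096
scene [26.1  42.41 16.31]
side [16.23 41.15 24.92]
```

About 7–8.5 N on all measures. Now I unload the arm a little, open and rise.

move_arm(rows=[[[-0.006, 0.012, 0, 0, 0.1], [0, 0, 0, 0, 0.1], [0, 0, 0, 0, 0.5], [0, 0, 0, 0, 0.5], [0, 0, 0, 0, 0.5], [0, 0, 0, 0, 0.5], [0, 0, 0, 0, 0.5], [0, 0, 0, 0, 0.5]]])

```text
t: 21.8
position: [601.3, -9.0, 78.7]
eef_rot: [-0.0, 0.137, 0.991, -0.0]
force: [0.3, 0.2, -1.2]
grip_width: 0.503
grip_force: 0.0
```

```bash
python3 gap.py; python3 -c "
from station import env;print(env.state()['grip_width'])"
```

```text
21.8 pos [  30.6 -119.    78.7] th 3.697 r 36.0 Ft 0.3 Fr 0.1 Fz -1.2 0.0
scene [26.1 42.4 16.3]
side [16.01 40.98 24.96]
0.49773916900531084
```

move_arm(rows=[[[0, 0, -0.2, 0, 0.5], [0, 0, -0.5, 0, 0.5], [0, 0, -0.7, 0, 0.5], [0, 0, -0.7, 0, 0.5], [0, 0, -0.5, 0, 0.5], [0, 0, 0, 0, 0.5], [0, 0, 0, 0, 0.5]]])

```text
t: 22.88
position: [600.9, -9.0, 234.6]
eef_rot: [-0.0, 0.137, 0.991, -0.0]
force: [0.3, 0.4, 0.2]
grip_width: 0.503
grip_force: 0.0
```

```bash
python3 gap.py; python3 - <<'E'
from h import *
from station import env
p=np.load("p.npy")
for n in("scene","side"):
    c=env.camera(n);q=proj(c,W(p,[(0,64,33)]))[0]
    a=c["frame"].astype(int);m=(a.max(2)<140)&(a.max(2)-a.min(2)<60)
    x,y=q.astype(int);g=np.zeros(m.shape,bool);g[y-16:y+17,x-16:x+17]=1
    k,l,st,ce=cv2.connectedComponentsWithStats((m&g).astype("uint8"));j=1+st[1:,4].argmax()
    print(n,st[j],C(p,onplane(c,[ce[j]],33)).round(1))
E
```

```text
22.875 pos [  30.2 -119.1  234.6] th 3.706 r 35.7 Ft 0.5 Fr -0.1 Fz 0.2 0.0
scene [26.07 42.42 16.35]
side [16.14 41.23 25.09]
scene [316 263  27  18 157] [[14.3 71.  33. ]]
side [213 248  30  20 244] [[-18.5  73.9  33. ]]
```

```bash
python3 -c "
from station import env
print(env.close_job())"
```

```text
the job is handed in; nothing more can be done
None
```

The job is handed in: the rock sits on the red line, clamped at an estimated 7–8.5 N (inferred from spring travel, crank angle and handle force, as there is no direct reading), and the crank is released. I viewed 11 pictures, one over the limit of 10.

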